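# Set up the clockwork toy theatre

### The arm

A 6-joint arm with a two-finger parallel gripper is mounted at the origin on the work surface. World frame = base frame: x ahead of the robot, y to its left, z up, the work surface at z = 0. Lengths are in m, angles in rad, forces in N, time in s.
With the tool pointing down it reaches from about 0.3 to 0.75 m from the base axis. Payload 8.5 kg.
Tool frame: the origin (TCP) lies midway between the tips of the shut fingers; the grasp point (between the pads) lies 19 mm behind it; z points along the fingers, y is the line along which they close (so a half turn about z gives the same grasp; the last joint's range is limited). The gripper opens to 85 mm and grips with 20 to 120 N. Pads are 22 mm wide; open, the fingers measure 114 mm over their backs; the gripper's body (76 mm by 85 mm) begins 54 mm behind the grasp point. The pads swing forward as they close: fully open they stand 13 mm farther back than shut.
Start: joints at [1.05, 0.381, 1.297, -0, 1.464, -0.215], TCP at [0.166, 0.524, 0.231] pointing down, gripper open.
Joint ranges: [-3.11, 3.11], [-0.89, 2.33], [0.22, 2.48], [-1.42, 4.56], [0.17, 2.85], [-2.88, 2.88]. Speed limits (rad/s): [2.39, 2.39, 3.14, 3.14, 3.14, 3.14].

### API

Orientations are given as a rotation vector (axis times angle).
In Python, from rig import robot gives the robot as it stands.
- The arm moves only by the tool arm_command, never from a script. Its argument "targets" is one flat list of numbers, 7 for each row, row after row: the opening, from -1 (shut) to 1 (fully open), then the shift along the tool's x, y, z in mm, then the turn, a rotation vector about the tool's x, y, z in rad. A call has 1 to 5 rows; each row is the pose to reach, as a shift and turn from the pose commanded when the call began, along the tool's axes at that moment; what a row does not reach only later rows make up. A row lasts 1/10 s, in which the tool goes at most 50 mm and 8.59 degrees, less where a joint would pass 70% of its speed; a pose out of reach is approached as far as the arm can. A call with a gripper value outside its range is refused whole. The fingers move at their own pace and stop on an object; "grip_force" is the grip in N (left out, the last holds). Time passes only in rows, so rows that repeat a pose let the fingers close. It gives the time, the measured TCP pose, the force, the opening and the grip force at its end, in the units of the state.
- robot.observe(): the state, without advancing time (a new reading comes with each control period).
- robot.get_image(name): name is "side" or "top" or "wrist"; returns a dict with "pixels" (480x640x3 uint8, red, green, blue), "z_map" (480x640 float32, m along the optical axis (not along the pixel's ray), 0 where there is no reading), "fx", "fy", "cx", "cy" (pixels), "k1" (the pictures are not rectified: a ray, as slopes to the right and down, at radius r is drawn at 1 + k1 r^2 times it, then the intrinsics apply), "R" (3x3) and "t" (3): a world point X has camera coordinates R X + t; the wrist camera has in their place "T_tool_cam" (4x4, takes a point from camera to tool coordinates, whose origin is the TCP and whose axes are the flange's). Camera axes: x right, y down, z forward; pixel columns grow to the right and rows downward; lengths in m; the calibration is good to about 2 mm. A picture is of the moment at which its call begins: read the wrist's pose just before it.
- robot.close_job(): hands the job in; it is judged then, once.
Trained networks look in a picture, given as the dict that the camera call returned (one of the last four; its "shot" number tells which), for a name from the list of things; names that differ only in an ending like _2 or _b are one class to them, and where a whole thing is asked for, a point or a joint stands for the part that bears it (a point fixed in the world has none). Each returns a list of dicts, best first, with "confidence" (0 to 1); they miss things now and then, are a little off and sometimes report something else, mostly with a low value. They report only what shows in the picture. A call takes as long as a camera call. They do not tell look-alikes from the thing itself.
- robot.search_frame(picture, label): "bbox" ([left, top, width, height] in pixels, round what is visible of it).
The state is a dict: "time": time; "q": joint angles; "joint_velocities": joint speeds; "tau": joint torques, N m; "ee_pos": TCP position; "orientation": TCP orientation; "ft_force": force on the tool from outside, world axes, zero at the start; "ft_torque": the same for the moment, N m; "finger_gap": finger opening in m; "grip_force": force on a finger pad.
Only numpy, scipy, OpenCV 4.12 (cv2) and the standard library are available. Lean on these libraries where they do the work, as an engineer would, in place of code of your own. Each camera call takes 0.05 s, during which the arm holds its last target. There are 200 camera calls.

### The job

Put the little toy theatre together: lower the wooden stage gently onto the two brass pegs of the steel clockwork base until it sits fully home and flush, then take the tin scenery panel off the easel and stand it upright on its wide bottom edge, crest up, fully down in the slot of the stage. Do not drop the parts into place, and leave the soldier, turtle, spinning top and brass key where they stand.

Things in the scene. Friction and masses are not known exactly. Their poses are not given: they have to be found in the camera images.
- motor: Clockwork base: steel box fixed to the counter, 110 (x) x 150 (y) x 34 mm high, place and yaw vary. Two brass pegs stand on its top, 20 mm tall, last 6 mm tapered: a thick one, 16 mm across (10 at the tip), at x -20, y +55 mm; a thin one, 10 mm across (4 at the tip), at x -20, y -55 mm. Origin: centre of its underside, at counter height; z up.
- stage: Loose wooden stage: flat board 110 (x) x 150 (y) x 22 mm, about 0.26 kg, right way up on the counter beside the base (left or right). Through holes: 19 mm at x -20, y +55 and 13 mm at x -20, y -55 mm, so it fits the pegs one way round. Origin: centre of its underside, z up. Home: origin 34 mm above the base's origin, axes agreeing.
- stage_post (a point): Centre of the top face of the stage's square grip post: 22 x 22 mm, sides along the stage's x and y, at the board's centre, from the board's top face (22 mm) to 62 mm above its underside. The gripper can take it either way round.
- stage_slot (a point): Middle of the slot in the stage, at the level of the stage's underside: x +36, y 0, z 0 mm in the stage's frame. The slot goes right through, 12.5 mm (x) by 70 mm (y). When done, the middle of the panel's bottom edge is here, resting on the steel base.
- panel: Loose tin scenery panel: 10 mm thick (x), 66 wide (y), 100 tall (z), plus a crest 40 mm wide up to z 120; 0.12 kg. Origin: centre of the bottom edge; z towards the crest, x out of the decorated face. Starts leaning on the easel 40 degrees off upright: bottom edge on the ledge away from the robot, crest tipped towards the robot, decorated face up. In the slot it may face either way.
- panel_grip (a point): Point in the panel's middle plane at the root of the crest, 100 mm above the bottom edge and 20 mm below the crest's top: where it can be pinched across its 10 mm thickness.
- easel: Dark wooden easel fixed to the counter on the other side of the base from the stage. Foot 8 mm high, x -40 to +50, y -45 to +45 mm. A sloping board 80 mm wide backs the panel's lowest 65 mm only; above that both faces are free. Ledge under the panel, 6 mm thick, 7 mm past its face. Origin: underside of the foot; +x: the way the panel's face looks. Panel's bottom centre at x +25, z 22 mm.
- soldier: Bystander: tin soldier held upright by a steel spring clip on a 56 x 56 mm steel plate, one loose piece, 130 mm tall. Origin: centre of its underside.
- turtle: Bystander: turquoise tin turtle, 86 mm long (x, head at -x), 73 mm wide over the small key at its +y side, 41 mm tall. Origin: centre of its underside.
- top: Bystander: lacquered wooden spinning top in its round stand, one loose piece, 63 mm across, 75 mm tall. Origin: centre of its underside.
- key: Bystander: brass winding key lying flat, 60 mm long (x), 50 mm over its two lobes, 8 mm thick. Origin: near its middle, on the underside.
Things that resemble listed ones, but are neither listed nor needed, are in the scene too. Of the things that look like the panel, the larger one is meant. What is shaped like the stage but blue is not meant.

How it is judged:
By the outcome, as a careful person would: the job done as asked, in the order asked, and still so for the second after the job is handed in, with the robot touching nothing.
It also fails if it takes over 61 s, if anything falls off the work surface, if the arm or the gripper's body presses on something with over 40 N, if the wrist force passes 120 N, or if a joint passes its speed limit or range.

## Working session

There is one attempt and no reset: what is moved stays moved. The work goes in short steps, Python scripts to look and compute and a tool call to move; the robot and the scene stay as the last step left them, time stands still between calls to the robot, and variables do not carry over. Pictures are saved under pics/ and viewed, at most 13 in all, crops included, and the job is handed in when it is done.

Besides the shell and the picture viewer there is one more tool, called in YAML: its name, and indented under it one key for each argument. arm_command: Moves the arm, as the interface text tells. Its arguments: {"type":"object","properties":{"targets":{"type":"array"},"grip_force":{"type":"number"}},"required":["targets"]}

```bash
mkdir -p pics
cat > h.py <<'E'
import numpy as np, cv2, pickle
from scipy.spatial.transform import Rotation as Ro
from rig import robot
def shot(n):
    s=robot.observe(); im=robot.get_image(n); 
    if n=='wrist':
        T=np.eye(4);T[:3,:3]=Ro.from_rotvec(s['orientation']).as_matrix();T[:3,3]=s['ee_pos']
        M=T@np.array(im['T_tool_cam']); im['R']=M[:3,:3].T; im['t']=-M[:3,:3].T@M[:3,3]
    return im
def cloud(im):
    h,w=im['z_map'].shape; u,v=np.meshgrid(np.arange(w),np.arange(h))
    K=np.array([[im['fx'],0,im['cx']],[0,im['fy'],im['cy']],[0,0,1]]);d=np.array([im['k1'],0,0,0,0])
    p=cv2.undistortPoints(np.stack([u,v],-1).reshape(-1,1,2).astype(np.float64),K,d).reshape(h,w,2)
    z=im['z_map'].astype(float); P=np.dstack([p*z[...,None],z])
    X=(P-np.array(im['t']))@np.array(im['R']); X[z==0]=np.nan
    return X
def save(im,n): cv2.imwrite('pics/'+n+'.png',cv2.cvtColor(im['pixels'],cv2.COLOR_RGB2BGR))
E
python3 - <<'E'
from h import *
print(robot.observe())
for n in ['side','top','wrist']:
    im=shot(n); save(im,n+'0'); X=cloud(im); np.save(n+'0.npy',X); pickle.dump(im,open(n+'0.pkl','wb'))
    print(n,im['fx'],im['k1'], -np.array(im['R']).T@im['t'])
    for l in ['motor','stage','stage_post','panel','panel_grip','easel','soldier','turtle','top','key']:
        try:
            for r in robot.search_frame(im,l)[:3]:
                b=r['bbox'];c=int(b[0]+b[2]/2),int(b[1]+b[3]/2)
                print(l,np.round(b),round(r['confidence'],2),np.round(X[min(c[1],479),min(c[0],639)],3))
        except Exception as e: print(l,e)
E
```

```text
{'time': 0.0, 'q': array([ 1.04969303e+00,  3.81168042e-01,  1.29828528e+00,  8.90428883e-06,
        1.46359132e+00, -2.15312497e-01]), 'joint_velocities': array([ 0.0015713 , -0.0002597 ,  0.00081773, -0.00148624, -0.00018314,
        0.00027263]), 'tau': array([-2.12390537e-04, -4.48443961e+01, -2.31279892e+01, -8.96891947e-05,
        4.75660083e-03, -3.99641817e-05]), 'ee_pos': array([0.16542815, 0.52421388, 0.23071852]), 'orientation': array([-4.78386316e-01, -3.10441798e+00,  2.12254461e-03]), 'ft_force': array([ 0.36255536,  0.38022291, -0.64861556]), 'ft_torque': array([-0.04442811, -0.00143166, -0.02060615]), 'grip_force': 0.0, 'finger_gap': 0.08546046513955947}
side 590.4177202225936 -0.16732664272007286 [ 0.43944004 -1.20488092  0.85830726]
motor [313. 228.  56.  48.] 0.92 [ 0.626 -0.057  0.036]
stage [255. 375. 109.  86.] 0.86 [ 0.494 -0.53   0.022]
stage [288. 306.  63.  60.] 0.68 [ 0.538 -0.325  0.022]
stage_post [294. 307.  56.  59.] 0.6 [ 0.542 -0.325  0.021]
panel [323. 179.  24.  20.] 0.69 [0.663 0.304 0.007]
panel [264. 160.  31.  37.] 0.54 [0.501 0.267 0.077]
pan
[... 953 characters left out ...]
0.429 0.102 0.044]
panel [141. 182.  36.  31.] 0.58 [0.667 0.31  0.009]
panel_grip [141. 248.  38.  40.] 0.9 [0.497 0.286 0.082]
panel_grip [140. 183.  40.  31.] 0.7 [0.666 0.309 0.002]
panel_grip [355. 168.  26.  25.] 0.31 [ 0.681 -0.171  0.049]
easel [142. 239.  42.  42.] 0.73 [0.514 0.283 0.062]
soldier [324. 279.  29.  25.] 0.88 [ 0.433 -0.097  0.131]
turtle [230. 280.  36.  32.] 0.85 [0.434 0.102 0.041]
top [354. 166.  27.  27.] 0.61 [ 0.684 -0.168  0.049]
top [230. 281.  36.  32.] 0.53 [0.432 0.102 0.037]
key [209. 162.  21.  28.] 0.54 [0.715 0.17  0.004]
wrist 401.77276687580314 -0.0848472355877764 [0.08860183 0.54851347 0.37522588]
turtle [ 92. 465.   6.  15.] 0.6 [0.419 0.137 0.01 ]
```

View pics/top0.png

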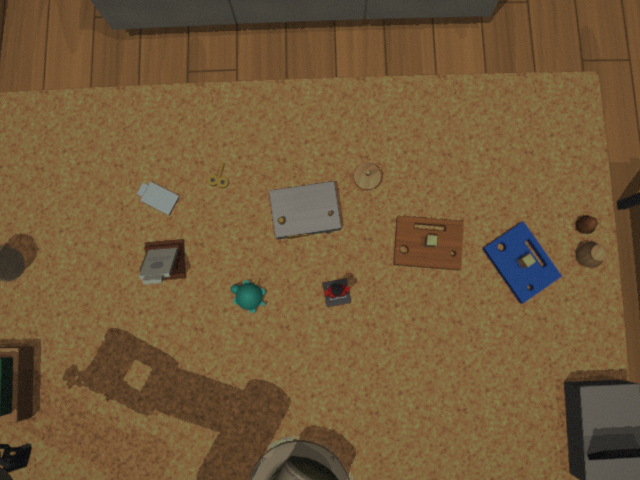

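View pics/side0.png

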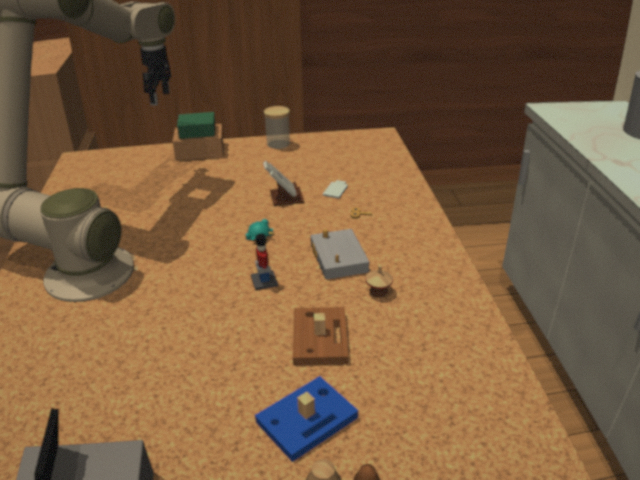

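The brown stage is at (430,242) in the top view, with its slot on the +x side. The base is at (305,210), its thick peg at (282,220). The larger panel leans on the easel at (160,263) and the small look-alike lies at (158,198). The blue decoy is at (522,262).

```bash
cat > m.py <<'E'
from h import *
def rect(X,c,r,z0,z1):
    P=X[np.isfinite(X[...,0])]; P=P[(np.hypot(P[:,0]-c[0],P[:,1]-c[1])<r)&(P[:,2]>z0)&(P[:,2]<z1)]
    (cx,cy),(w,h),a=cv2.minAreaRect((P[:,:2]*1000).astype(np.float32))
    return len(P),np.round([cx,cy,w,h,a],1),np.round(np.median(P[:,2])*1000,1)
E
python3 - <<'E'
from m import *
s=robot.observe();print(Ro.from_rotvec(s['orientation']).as_matrix().round(3))
im=pickle.load(open('wrist0.pkl','rb'));print(np.round(im['T_tool_cam'],3),im['cx'],im['cy'])
for n in ['top','side']:
    X=np.load(n+'0.npy')
    print(n,'stage',rect(X,(.53,-.298),.11,.015,.03),'post',rect(X,(.535,-.30),.04,.05,.07))
    print('base',rect(X,(.615,-.035),.11,.028,.04),'pegs',rect(X,(.61,.02),.03,.045,.06),rect(X,(.62,-.085),.03,.045,.06))
    P=X[np.isfinite(X[...,0])];m=(np.hypot(P[:,0]-.5,P[:,1]-.288)<.1)&(P[:,2]>.004);Q=P[m]
    print('ps',rect(X,(.5,.288),.1,.004,.012),rect(X,(.5,.288),.1,.08,.13))
    Q=Q[(Q[:,2]>.03)];
    for it in range(5):
        c=Q.mean(0);u,sv,vt=np.linalg.svd(Q-c);d=abs((Q-c)@vt[2]);Q=Q[d<.003]
    print('panel plane',c.round(4),vt[2].round(3),len(Q),Q.min(0).round(3),Q.max(0).round(3))
    print('small',rect(X,(.666,.31),.08,.004,.03))
E
```

```text
[[-0.954  0.301  0.   ]
 [ 0.301  0.954 -0.   ]
 [-0.    -0.    -1.   ]]
[[-0.    -0.95  -0.312  0.081]
 [ 1.     0.    -0.    -0.   ]
 [ 0.    -0.312  0.95  -0.144]
 [ 0.     0.     0.     1.   ]] 321.6589331880774 236.59648716158821
top stage (2872, array([ 540.6, -305.8,  151.9,  111.7,   83.7]), np.float64(20.7)) post (110, array([ 540.6, -305.5,   22.6,   22.8,   83.8]), np.float64(60.8))
base (3043, array([622.6, -28.3, 113.1, 149.9,   6.9]), np.float64(33.3)) pegs (40, array([596.3,  23.8,  13.6,  13. ,  64.6]), np.float64(51.4)) (15, array([609.9, -84.6,   6.7,   7.1,  88.5]), np.float64(50.6))
ps (549, array([498.5, 287.2, 191. , 195.3,  68.6]), np.float64(6.5)) (454, array([480.1, 290.5,  43.1,  66.3,   7.8]), np.float64(98.0))
panel plane [0.5034 0.294  0.0725] [-0.758 -0.025 -0.652] 727 [0.463 0.258 0.03 ] [0.542 0.33  0.119]
small (862, array([668.4, 308.8, 147.6, 146.7,  23. ]), np.float64(7.0))
side stage (2406, array([ 539.9, -309.1,  158.3,  110.6,   83.4]), np.float64(21.3)) post (128, array([ 540.3, -310. ,   26.7,   20.4,   82.6]), np.float64(60.1))
base (1587, array([621.8, -32.6, 112.5, 158.6,   6.8]), np.float64(33.4)) pegs (28, array([595.4,  17.1,  14. ,  12.9,  63.6]), np.float64(50.2)) (14, array([609.8, -89.9,  11.6,   7.1,  81.4]), np.float64(49.8))
ps (318, array([504.4, 283.1, 173. , 171. ,  79. ]), np.float64(7.2)) (151, array([481.4, 287.1,  37.9,  73.2,   5. ]), np.float64(97.5))
panel plane [0.4985 0.2842 0.0761] [ 0.781 -0.081  0.619] 161 [0.464 0.248 0.03 ] [0.54  0.323 0.119]
small (271, array([669.3, 310. , 144. , 116.5,  18.2]), np.float64(6.7))
```

arm_command:
  targets: [1, -608, -679, 30, 0, 0, -0.195, 1, -608, -679, 30, 0, 0, -0.195, 1, -608, -679, 30, 0, 0, -0.195, 1, -608, -679, 30, 0, 0, -0.195, 1, -608, -679, 30, 0, 0, -0.195]
  grip_force: 40

```text
time: 2.15
ee_pos: [0.268, 0.2971, 0.2233]
orientation: [0.173, 3.136, 0.001]
ft_force: [1.9, 0.1, -0.2]
finger_gap: 0.0855
grip_force: 0.0
```

```bash
cat > go.py <<'E'
import sys
from h import *
def go(x,y,z,ang,tilt=None):
    """target TCP mm, tool-y angle deg (tool down) -> shift/turn"""
    s=robot.observe();R=Ro.from_rotvec(s['orientation']);a=np.radians(ang)
    if tilt is None:
        yv=np.array([np.cos(a),np.sin(a),0]);zv=np.array([0,0,-1.]);T=Ro.from_matrix(np.stack([np.cross(yv,zv),yv,zv],1))
    else: T=tilt
    d=np.array([x,y,z])-s['ee_pos']*1000
    print('t',round(s['time'],2),'pos',(s['ee_pos']*1000).round(1),'shift',R.inv().apply(d).round(1),'turn',(R.inv()*T).as_rotvec().round(4),'gap',round(s['finger_gap']*1000,1),'F',s['ft_force'].round(1),'q',s['q'].round(2))
if __name__=='__main__': go(*map(float,sys.argv[1:]))
E
python3 go.py 540.6 -305.5 200 83.7
```

```text
t 2.15 pos [268.  297.1 223.3] shift [-337.2 -569.    23.3] turn [ 0.0004  0.0007 -0.0002] gap 85.5 F [ 1.9  0.1 -0.2] q [ 0.54  0.12  1.69 -0.    1.33 -0.92]
```

arm_command:
  targets: [1, -25, -43, 2, 0, 0, 0, 1, -51, -86, 4, 0, 0, 0, 1, -76, -129, 5, 0, 0, 0, 1, -102, -172, 7, 0, 0, 0, 1, -127, -215, 9, 0, 0, 0]

```text
time: 2.65
ee_pos: [0.3706, 0.0692, 0.2145]
orientation: [0.174, 3.136, 0.0]
ft_force: [0.8, 0.7, -0.3]
finger_gap: 0.0853
grip_force: 0.0
```

arm_command:
  targets: [1, -25, -43, 2, 0, 0, 0, 1, -51, -86, 4, 0, 0, 0, 1, -76, -129, 5, 0, 0, 0, 1, -102, -172, 7, 0, 0, 0, 1, -127, -215, 9, 0, 0, 0]

```text
time: 3.15
ee_pos: [0.473, -0.1586, 0.2053]
orientation: [0.175, 3.136, -0.0]
ft_force: [1.2, 0.2, 1.1]
finger_gap: 0.0853
grip_force: 0.0
```

```bash
python3 go.py 500.6 -305.5 200 83.7
```

```text
t 3.15 pos [ 473.  -158.6  205.3] shift [ -43.8 -142.9    5.3] turn [-0.      0.0004 -0.0014] gap 85.3 F [1.2 0.2 1.1] q [-0.56  0.31  1.48  0.    1.35 -2.02]
```

arm_command:
  targets: [1, -15, -48, 2, 0, 0, 0, 1, -29, -95, 4, 0, 0, 0, 1, -44, -143, 5, 0, 0, 0, 1, -44, -143, 5, 0, 0, 0, 1, -44, -143, 5, 0, 0, 0]

```text
time: 3.65
ee_pos: [0.5002, -0.3041, 0.1996]
orientation: [-0.176, -3.136, -0.001]
ft_force: [0.0, 0.8, 0.5]
finger_gap: 0.0857
grip_force: 0.0
```

```bash
python3 - <<'E'
from m import *
im=shot('wrist');save(im,'w1');X=cloud(im);np.save('w1.npy',X);pickle.dump(im,open('w1.pkl','wb'))
print('stage',rect(X,(.5406,-.306),.11,.015,.03),'post',rect(X,(.5406,-.3055),.04,.05,.07))
E
python3 go.py 540.6 -305.5 100 83.7
```

```text
stage (19399, array([ 539.7, -307.3,  150.6,  111.7,   83.6]), np.float64(23.3)) post (931, array([ 538.8, -307.5,   21.6,   22.1,   83.6]), np.float64(63.2))
t 3.7 pos [ 500.2 -303.   200. ] shift [-40.5   2.  100. ] turn [ 0.0007 -0.0005 -0.0011] gap 85.3 F [ 0.5  0.8 -0.2] q [-0.75  0.47  1.25  0.    1.43 -2.21]
```

View pics/w1.png

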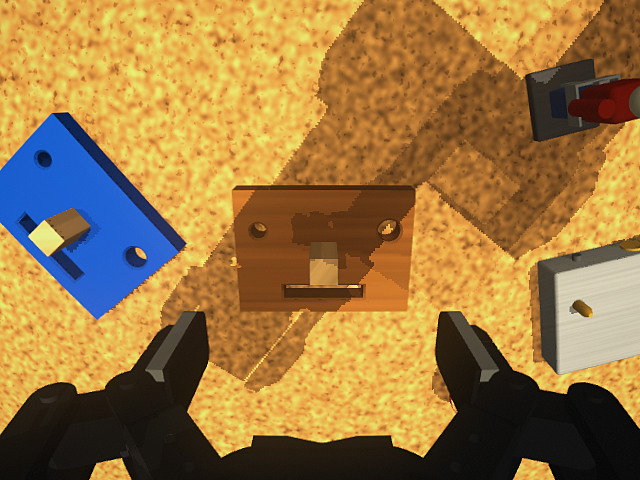

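The w1 picture shows the stage at (325,247), its post at (323,262) and the slot below it at (323,291). The bigger hole is at right (389,229), so stage +y points right in the picture. The depth agrees with the top camera, so I'm going down to the post.

arm_command:
  targets: [1, -20, 1, 45, 0, 0, 0, 1, -40, 1, 90, 0, 0, 0, 1, -40, 1, 120, 0, 0, 0, 1, -40, 1, 150, 0, 0, 0, 1, -40, 1, 172, 0, 0, 0]

```text
time: 4.2
ee_pos: [0.54, -0.3047, 0.0268]
orientation: [-0.171, -3.136, -0.002]
ft_force: [0.7, -0.6, 0.4]
finger_gap: 0.0853
grip_force: 0.0
```

arm_command:
  targets: [-1, 0, 0, 0, 0, 0, 0, -1, 0, 0, 0, 0, 0, 0, -1, 0, 0, 0, 0, 0, 0, -1, 0, 0, 0, 0, 0, 0, -1, 0, 0, 0, 0, 0, 0]
  grip_force: 60

```text
time: 4.7
ee_pos: [0.5408, -0.3072, 0.0297]
orientation: [0.174, 3.135, -0.002]
ft_force: [-0.6, 0.5, 7.9]
finger_gap: 0.0213
grip_force: 61.2
```

arm_command:
  targets: [-1, 0, 0, 0, 0, 0, 0, -1, 0, 0, 0, 0, 0, 0, -1, 0, 0, 0, 0, 0, 0, -1, 0, 0, 0, 0, 0, 0, -1, 0, 0, 0, 0, 0, 0]

```text
time: 5.2
ee_pos: [0.5408, -0.3072, 0.0297]
orientation: [0.174, 3.135, -0.002]
ft_force: [-1.7, 0.8, 7.9]
finger_gap: 0.021
grip_force: 61.1
```

```bash
python3 go.py 540 -306.5 130 83.7
```

```text
t 5.2 pos [ 540.8 -307.2   29.7] shift [   0.6    0.5 -100.3] turn [-0.0013  0.0021 -0.0008] gap 21.0 F [-1.7  0.8  7.9] q [-0.71  0.7   1.35  0.    1.09 -2.17]
```

arm_command:
  targets: [-1, 0, 0, -5, 0, 0, 0, -1, 0, 0, -25, 0, 0, 0, -1, 0, 0, -50, 0, 0, 0, -1, 0, 0, -80, 0, 0, 0, -1, 0, 0, -110, 0, 0, 0]

```text
time: 5.7
ee_pos: [0.5398, -0.3065, 0.1391]
orientation: [-0.174, -3.136, -0.001]
ft_force: [0.2, 0.6, -3.3]
finger_gap: 0.0215
grip_force: 59.5
```

arm_command:
  targets: [-1, -10, 40, 0, 0, 0, 0, -1, -10, 60, 0, 0, 0, 0, -1, -10, 60, 0, 0, 0, 0, -1, -10, 60, 0, 0, 0, 0]

```text
time: 6.1
ee_pos: [0.5565, -0.2479, 0.1378]
orientation: [-0.172, -3.136, -0.0]
ft_force: [0.4, 0.1, -3.9]
finger_gap: 0.0215
grip_force: 59.9
```

```bash
cat > held.py <<'E'
from m import *
def fit(Q):
    (a,b),(w,h),g=cv2.minAreaRect((Q[:,:2]*1000).astype(np.float32)); return len(Q),np.round([a,b,w,h,g],1),np.round(np.median(Q[:,2])*1000,1)
im=shot('wrist');s=robot.observe();save(im,'w2');X=cloud(im);pickle.dump(im,open('w2.pkl','wb'))
R=Ro.from_rotvec(s['orientation']).as_matrix();L=(X-s['ee_pos'])@R; P=L[np.isfinite(L[...,0])]
for z0,z1 in [(-.02,.04)]:
    h,e=np.histogram(P[(abs(P[:,0])<.06)&(abs(P[:,1])<.08),2],bins=np.arange(-.05,.12,.002)); print([(round(e[i]*1000),h[i]) for i in range(len(h)) if h[i]>300])
zt=e[h[20:45].argmax()+20]+.001; print('plane z',zt)
m=(abs(P[:,0])<.075)&(abs(P[:,1])<.09)&(abs(P[:,2]-zt)<.004); print('stage tool frame',fit(P[m]))
print('base',rect(X,(.6226,-.0283),.1,.028,.04),'pegs',rect(X,(.5963,.0238),.02,.045,.06),rect(X,(.6099,-.0846),.02,.045,.06))
E
python3 held.py; python3 go.py 622.6 -28.3 130 97
```

```text
[(-50, np.int64(890)), (-48, np.int64(939)), (-46, np.int64(548)), (-44, np.int64(330)), (-40, np.int64(824)), (-36, np.int64(953)), (-34, np.int64(3173)), (-32, np.int64(474)), (-30, np.int64(467)), (-28, np.int64(426)), (-26, np.int64(419)), (-24, np.int64(389)), (-22, np.int64(390)), (-20, np.int64(373)), (-18, np.int64(338)), (-16, np.int64(350)), (-14, np.int64(336)), (-12, np.int64(314)), (4, np.int64(14995)), (6, np.int64(42223)), (8, np.int64(941)), (10, np.int64(510)), (12, np.int64(476)), (14, np.int64(441)), (16, np.int64(454)), (18, np.int64(481)), (20, np.int64(385)), (22, np.int64(341)), (24, np.int64(413)), (26, np.int64(387))]
plane z 0.007000000000000047
stage tool frame (58430, array([  1.1,   0.6, 151.4, 111.2,  90. ]), np.float64(6.4))
base (14821, array([625.3, -63.6, 111.9,  85.1,   7. ]), np.float64(35.2)) pegs (0, array([0., 0., 0., 0., 0.]), np.float64(nan)) (240, array([607.5, -88.7,   7.8,   9.7,  39.8]), np.float64(51.1))
t 6.15 pos [ 556.5 -248.6  137.8] shift [-41.4 226.2   7.8] turn [ 2.000e-04 -9.000e-04 -2.329e-01] gap 21.2 F [ 0.1 -0.3 -3.3] q [-0.61  0.56  1.27 -0.    1.31 -2.07]
  return _methods._mean(a, axis=axis, dtype=dtype,
  ret = ret.dtype.type(ret / rcount)
```

View pics/w2.png

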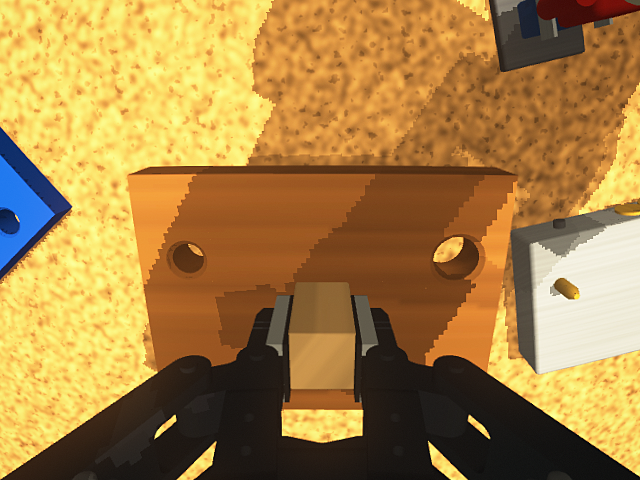

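Picture w2 shows the stage held square in the fingers: post at (322,335), holes at (187,257) and (458,257). The base is cut off at the right edge, so I'll lift and turn to see all of it in the same wrist view.

arm_command:
  targets: [-1, 0, 10, -40, 0, 0, -0.12, -1, -5, 20, -80, 0, 0, -0.233, -1, -10, 30, -110, 0, 0, -0.233, -1, -10, 30, -110, 0, 0, -0.233]

```text
time: 6.55
ee_pos: [0.5715, -0.2202, 0.2524]
orientation: [-0.192, 3.129, -0.007]
ft_force: [0.1, -1.3, -2.8]
finger_gap: 0.021
grip_force: 60.1
```

```bash
sed -i 's/w2/w3/g' held.py; python3 held.py 2>/dev/null; python3 go.py 622.6 -28.3 130 97
```

```text
[(-50, np.int64(703)), (-48, np.int64(418)), (-44, np.int64(438)), (-42, np.int64(638)), (-38, np.int64(3476)), (-36, np.int64(763)), (-34, np.int64(465)), (-32, np.int64(456)), (-30, np.int64(431)), (-28, np.int64(371)), (-26, np.int64(391)), (-24, np.int64(393)), (-22, np.int64(357)), (-20, np.int64(361)), (-18, np.int64(321)), (-16, np.int64(338)), (0, np.int64(832)), (2, np.int64(48692)), (4, np.int64(8382)), (6, np.int64(532)), (8, np.int64(507)), (10, np.int64(496)), (12, np.int64(472)), (14, np.int64(392)), (16, np.int64(426)), (18, np.int64(434)), (20, np.int64(386)), (22, np.int64(314)), (24, np.int64(364))]
plane z 0.0030000000000000434
stage tool frame (58258, array([ -0. ,   0. , 151.3, 111.3,  89.9]), np.float64(3.3))
base (7617, array([621.3, -30.5, 112. , 150.2,   7. ]), np.float64(35.2)) pegs (234, array([595. ,  20.1,  12.3,  14.2,  37.5]), np.float64(52.5)) (30, array([606.6, -90.6,   2.7,   8.4,  51. ]), np.float64(48.1))
t 6.6 pos [ 570.4 -220.3  249.3] shift [-74.9 184.5 119. ] turn [-0.0022  0.0023 -0.0004] gap 21.4 F [-0.1  0.2 -2.9] q [-0.56  0.48  1.08 -0.    1.58 -2.25]
```

arm_command:
  targets: [-1, -18, 45, 20, 0, 0, 0, -1, -37, 91, 40, 0, 0, 0, -1, -55, 136, 60, 0, 0, 0, -1, -74, 182, 80, 0, 0, 0, -1, -74, 182, 110, 0, 0, 0]

```text
time: 7.1
ee_pos: [0.6217, -0.0266, 0.1367]
orientation: [-0.196, 3.135, 0.001]
ft_force: [-0.2, -1.1, -3.6]
finger_gap: 0.0211
grip_force: 60.3
```

arm_command:
  targets: [-1, 0, 0, 30, 0, 0, 0, -1, 0, 0, 40, 0, 0, 0, -1, 0, 0, 40, 0, 0, 0, -1, 0, 0, 40, 0, 0, 0]

```text
time: 7.5
ee_pos: [0.6217, -0.0309, 0.0989]
orientation: [-0.19, 3.135, -0.001]
ft_force: [-0.1, 0.3, -2.6]
finger_gap: 0.0208
grip_force: 60.2
```

```bash
sed -i 's/w3/w4/g' held.py; python3 held.py 2>/dev/null|tail -2; python3 go.py 622.6 -28.3 65 97
```

```text
stage tool frame (58337, array([1.300e+00, 1.000e-01, 1.113e+02, 1.513e+02, 1.000e-01]), np.float64(6.9))
base (2746, array([593.3, -33.2,  57.7, 150.4,   5.4]), np.float64(34.4)) pegs (0, array([0., 0., 0., 0., 0.]), np.float64(nan)) (0, array([0., 0., 0., 0., 0.]), np.float64(nan))
t 7.55 pos [622.  -30.9  99.5] shift [-0.9  2.5 34.5] turn [-0.0009  0.0021 -0.0011] gap 20.9 F [-0.3 -0.2 -2.8] q [-0.24  0.62  1.28 -0.    1.24 -1.93]
```

View pics/w4.png

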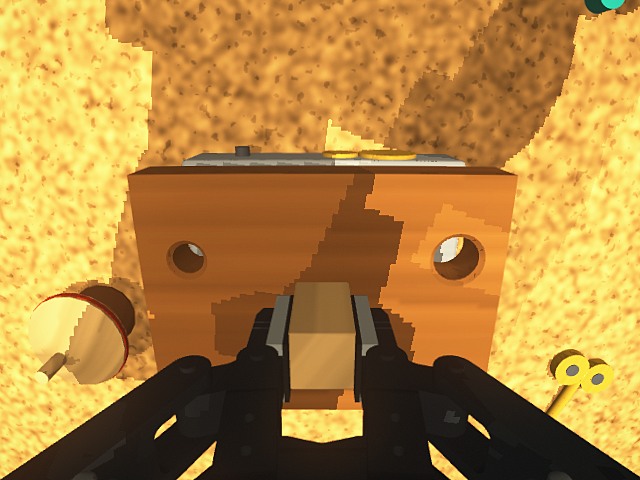

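Picture w4 shows the thick peg's edge in the right hole near (470,248) and the base's back edge at row 160, from 183 to 466. I'll compare the base and stage edges in the tool frame.

Run:
```python
from h import *
im=pickle.load(open('w4.pkl','rb'));X=cloud(im);s=robot.observe()
R=Ro.from_rotvec(s['orientation']).as_matrix();L=(X-s['ee_pos'])@R*1000
def edge(z0,z1,n):
    m=(L[...,2]>z0)&(L[...,2]<z1)&(abs(L[...,0])<80)&(abs(L[...,1])<95)
    P=L[m]; ys=np.arange(-60,61,5); xm=[np.percentile(P[abs(P[:,1]-y)<2.5,0],99) if (abs(P[:,1]-y)<2.5).sum()>5 else np.nan for y in ys]
    k=np.isfinite(xm);c=np.polyfit(ys[k],np.array(xm)[k],1);print(n,'z',np.median(P[:,2]).round(1),'back x fit',c.round(3),'resid',np.round(np.array(xm)[k]-np.polyval(c,ys[k]),1),'ymin/max',np.percentile(P[:,1],[.3,99.7]).round(1))
    B=P[P[:,0]>P[:,0].max()-12]; print(' back strip y',B[:,1].min().round(1),B[:,1].max().round(1))
edge(3,11,'stage');edge(58,68,'base')
# thick hole content
for (u0,u1,v0,v1) in [(432,486,233,280),(166,208,240,275)]:
    for v in range(v0,v1,3):
        for u in range(u0,u1,3):
            p=L[v,u]
            if p[2]>30: print((u,v),p.round(0).astype(int),im['pixels'][v,u])
```

```text
stage z 6.9 back x fit [-1.0000e-03  5.6532e+01] resid [-0.  -0.  -0.1 -0.2 -0.2 -0.2  0.1  0.1  0.2  0.1  0.1  0.1  0.1  0.1
  0.1  0.1  0.2  0.2  0.1 -0.2 -0.2 -0.1 -0.1 -0.  -0.1] ymin/max [-74.6  74.7]
 back strip y -75.3 75.8
base z 64.8 back x fit [5.0000e-03 5.5079e+01] resid [ 0.1  0.  -0.1 -0.2 -0.2 -0.2  0.1  0.1  0.1 -0.  -0.1 -0.1 -0.1 -0.2
 -0.2 -0.3 -0.3  0.7  1.   1.1  1.   0.9 -0.9 -1.  -1.1] ymin/max [-73.1  74.8]
 back strip y -73.4 74.9
(453, 239) [12 72 63] [237 233 209]
(456, 239) [11 74 65] [219 213 190]
(459, 239) [ 0 88 98] [252 197  88]
(462, 239) [ 0 90 98] [255 216  97]
(444, 242) [10 67 64] [255 255 253]
(447, 242) [ 9 69 65] [235 230 209]
(450, 242) [10 70 64] [235 230 208]
(453, 242) [10 72 64] [235 230 208]
(456, 242) [ 9 74 65] [219 210 186]
(459, 242) [-2 88 98] [249 191  85]
(462, 242) [-2 90 97] [255 219 100]
(441, 245) [ 8 66 65] [240 237 216]
(444, 245) [ 8 68 64] [235 228 206]
(447, 245) [ 8 69 64] [235 228 205]
(450, 245) [ 8 71 64] [235 228 205]
(453, 245) [ 8 73 65] [236 230 207]
(456, 245) [ 8 74 65] [213 203 180]
(459, 245) [-4 88 98] [253 2
[... 1065 characters left out ...]
 [ 1 68 63] [237 231 209]
(447, 257) [ 1 70 64] [236 231 208]
(450, 257) [ 1 71 63] [237 232 209]
(453, 257) [ 1 74 65] [241 234 208]
(435, 260) [-1 63 64] [136 130 114]
(438, 260) [-1 65 64] [140 129 111]
(441, 260) [-1 67 64] [135 123 105]
(444, 260) [-1 68 64] [238 234 211]
(447, 260) [-1 70 64] [245 243 218]
(190, 246) [  7 -73  66] [166 143 116]
(193, 246) [  8 -71  63] [175 168 150]
(190, 249) [  6 -73  64] [97 69 46]
(193, 249) [  6 -72  65] [172 165 143]
(196, 249) [  6 -70  64] [176 168 148]
(193, 252) [  4 -71  64] [107  79  55]
(196, 252) [  4 -70  65] [174 166 145]
(199, 252) [  4 -68  64] [127 123 105]
(199, 255) [  2 -69  65] [148 130 106]
(202, 255) [  2 -67  64] [128 134 123]
```

arm_command:
  targets: [-1, -1, 1, 5, 0, 0, 0, -1, -1, 1, 10, 0, 0, 0, -1, -1, 1, 15, 0, 0, 0, -1, -1, 1, 18, 0, 0, 0, -1, -1, 1, 18, 0, 0, 0]

```text
time: 8.05
ee_pos: [0.622, -0.0287, 0.0796]
orientation: [0.192, -3.135, -0.0]
ft_force: [0.6, 0.1, -3.6]
finger_gap: 0.0213
grip_force: 60.3
```

arm_command:
  targets: [-1, 0, 0, 2, 0, 0, 0, -1, 0, 0, 4, 0, 0, 0, -1, 0, 0, 6, 0, 0, 0, -1, 0, 0, 6, 0, 0, 0]

```text
time: 8.45
ee_pos: [0.6224, -0.0289, 0.0741]
orientation: [-0.192, 3.135, -0.0]
ft_force: [1.7, -0.6, -3.4]
finger_gap: 0.0212
grip_force: 60.2
```

```bash
python3 go.py 622.3 -29.1 64 97; python3 -c "
from h import *
print(robot.observe()['ft_torque'])"
```

```text
t 8.45 pos [622.4 -28.9  74.1] shift [ 0.2 -0.1 10.1] turn [-0.0003  0.0005 -0.0001] gap 21.2 F [ 1.7 -0.6 -3.4] q [-0.24  0.65  1.3  -0.    1.19 -1.93]
[-0.19738312 -0.30650311 -0.12608888]
```

arm_command:
  targets: [-1, 0, 0, 2, 0, 0, 0, -1, 0, 0, 4, 0, 0, 0, -1, 0, 0, 6, 0, 0, 0, -1, 0, 0, 8, 0, 0, 0, -1, 0, 0, 8, 0, 0, 0]

```text
time: 8.95
ee_pos: [0.6224, -0.029, 0.066]
orientation: [-0.192, 3.135, -0.0]
ft_force: [2.9, -1.5, -4.6]
finger_gap: 0.0207
grip_force: 60.1
```

arm_command:
  targets: [-1, 0, 0, 1, 0, 0, 0, -1, 0, 0, 2, 0, 0, 0, -1, 0, 0, 2, 0, 0, 0]

```text
time: 9.25
ee_pos: [0.6224, -0.0289, 0.0643]
orientation: [-0.192, 3.135, -0.0]
ft_force: [3.1, -1.8, -3.5]
finger_gap: 0.0211
grip_force: 60.4
```

arm_command:
  targets: [-1, 0, 0, 1, 0, 0, 0, -1, 0, 0, 2, 0, 0, 0, -1, 0, 0, 2, 0, 0, 0]

```text
time: 9.55
ee_pos: [0.6225, -0.0289, 0.0637]
orientation: [-0.192, 3.134, -0.001]
ft_force: [-0.0, -2.1, 7.9]
finger_gap: 0.0214
grip_force: 62.0
```

arm_command:
  targets: [0.2, 0, 0, 0, 0, 0, 0, 0.2, 0, 0, 0, 0, 0, 0, 0.2, 0, 0, 0, 0, 0, 0, 0.2, 0, 0, -10, 0, 0, 0]

```text
time: 9.95
ee_pos: [0.6213, -0.0285, 0.0712]
orientation: [0.192, -3.132, -0.002]
ft_force: [0.7, -0.3, 0.2]
finger_gap: 0.0511
grip_force: 0.0
```

arm_command:
  targets: [0.2, 0, 0, -30, 0, 0, 0, 1, 0, 0, -70, 0, 0, 0, 1, 30, 0, -110, 0, 0, 0, 1, 40, 0, -140, 0, 0, 0, 1, 40, 0, -140, 0, 0, 0]

```text
time: 10.45
ee_pos: [0.5829, -0.034, 0.2177]
orientation: [-0.191, 3.128, -0.004]
ft_force: [0.9, 0.6, 0.2]
finger_gap: 0.0856
grip_force: 0.0
```

```bash
python3 - <<'E'
from m import *
im=shot('wrist');save(im,'w5');X=cloud(im);pickle.dump(im,open('w5.pkl','wb'))
print('stage',rect(X,(.6226,-.0283),.11,.048,.065),'post',rect(X,(.6226,-.0283),.04,.085,.11))
im=shot('top');Y=cloud(im);pickle.dump(im,open('top1.pkl','wb'))
print('stage',rect(Y,(.6226,-.0283),.11,.048,.065))
P=Y[np.isfinite(Y[...,0])];
for n,c in dict(soldier=(.433,-.097),top=(.684,-.168)).items(): print(n,rect(Y,c,.06,.02,.2))
E
python3 go.py 480 290 250 97
```

```text
stage (21592, array([621.4, -28.9, 111.4, 150.5,   7. ]), np.float64(57.3)) post (1020, array([620.8, -29.4,  22.2,  21.9,   7.5]), np.float64(97.1))
stage (789, array([589.1, -31.4,  46.5, 150. ,   8.2]), np.float64(54.8))
soldier (276, array([434. , -94.4,  27.3,  54. ,   8.6]), np.float64(92.4))
top (601, array([ 692.9, -170.5,   61.1,   61.9,   86.3]), np.float64(44.4))
t 10.55 pos [582.5 -33.6 212.9] shift [ 62.2 333.7 -37.3] turn [-0.0003  0.0011 -0.    ] gap 85.5 F [ 0.6 -0.2 -0.9] q [-0.26  0.45  1.23  0.    1.45 -1.95]
```

View pics/w5.png

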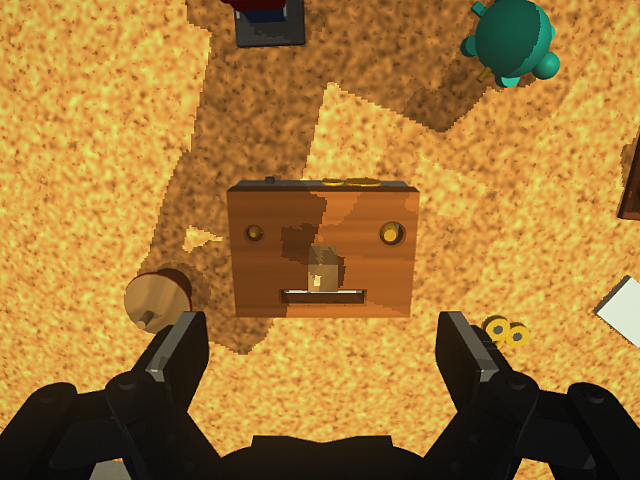

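Picture w5 shows the stage seated square, with the brass pegs visible in both holes at (255,233) and (391,233). Next is the panel: I'll swing over to the easel and turn the tool by 90°.

arm_command:
  targets: [1, 10, 48, -8, 0, 0, 0.148, 1, 20, 96, -16, 0, 0, 0.296, 1, 30, 144, -24, 0, 0, 0.444, 1, 40, 192, -32, 0, 0, 0.592, 1, 50, 240, -37, 0, 0, 0.74]

```text
time: 11.05
ee_pos: [0.5069, 0.1886, 0.2469]
orientation: [-0.911, -3.004, 0.001]
ft_force: [0.4, -0.2, -0.1]
finger_gap: 0.0853
grip_force: 0.0
```

arm_command:
  targets: [1, 28, 21, 0, 0, 0, 0.148, 1, 57, 42, 0, 0, 0, 0.296, 1, 85, 63, 0, 0, 0, 0.444, 1, 85, 63, 0, 0, 0, 0.592, 1, 85, 63, 0, 0, 0, 0.74]

```text
time: 11.55
ee_pos: [0.4708, 0.2874, 0.2462]
orientation: [-1.934, -2.474, 0.004]
ft_force: [0.4, -0.3, -0.4]
finger_gap: 0.0858
grip_force: 0.0
```

```bash
cat > pan.py <<'E'
from m import *
import sys
n=sys.argv[1]
im=shot('wrist');save(im,n);X=cloud(im);pickle.dump(im,open(n+'.pkl','wb'))
P=X[np.isfinite(X[...,0])];Q=P[(abs(P[:,0]-.5)<.08)&(abs(P[:,1]-.29)<.08)&(P[:,2]>.045)&(P[:,2]<.13)]
best=None;rng=np.random.default_rng(0)
for _ in range(300):
    a,b,c=Q[rng.choice(len(Q),3,False)];nn=np.cross(b-a,c-a);l=np.linalg.norm(nn)
    if l<1e-6: continue
    d=abs((Q-a)@nn/l)<.0015
    if best is None or d.sum()>best.sum(): best=d
F=Q[best];c=F.mean(0);N=np.linalg.svd(F-c,full_matrices=False)[2][2];N*=np.sign(N[2])
# in-plane: horizontal axis h, up axis u
h=np.cross([0,0,1],N);h/=np.linalg.norm(h);u=np.cross(N,h)
M=P[(abs((P-c)@N)<.003)&(np.linalg.norm(P-c,axis=1)<.12)&(P[:,2]>.01)];ab=np.stack([(M-c)@h,(M-c)@u],1)*1000
print(len(F),'c',c.round(4),'N',N.round(3),'tilt',np.degrees(np.arccos(N[2])).round(1),'yaw',np.degrees(np.arctan2(N[1],N[0])).round(1),'h',h.round(3),'u',u.round(3))
for b in range(-70,71,5):
    k=abs(ab[:,1]-b)<2.5
    if k.sum()>5: print(b,k.sum(),np.percentile(ab[k,0],[1,99]).round(1))
print('u range',np.percentile(ab[:,1],[.5,99.8]).round(1))
E
python3 pan.py w6; python3 go.py 470 300 250 7
```

```text
4975 c [0.4945 0.2934 0.0844] N [0.761 0.044 0.647] tilt 49.7 yaw 3.3 h [-0.057  0.998  0.   ] u [-0.646 -0.037  0.762]
-70 177 [-33.5  31.3]
-65 191 [-33.4  31.5]
-60 179 [-33.3  31.2]
-55 205 [-33.   31.7]
-50 191 [-33.9  31.2]
-45 202 [-33.4  31.5]
-40 212 [-33.5  31.1]
-35 201 [-33.5  31.4]
-30 266 [-33.2  31.1]
-25 224 [-33.   31.5]
-20 230 [-33.5  31.3]
-15 248 [-33.3  31.5]
-10 262 [-33.4  31.5]
-5 277 [-33.4  31.2]
0 290 [-33.2  31.4]
5 312 [-33.2  31.5]
10 303 [-33.2  31.4]
15 312 [-33.1  31.2]
20 342 [-32.8  31.4]
25 366 [-33.2  30.8]
30 221 [-20.4  18.4]
35 222 [-20.5  18.4]
40 240 [-20.8  18.5]
45 290 [-20.5  18. ]
u range [-98.7  45.4]
t 11.6 pos [471.1 287.  246.2] shift [12.9  2.  -3.8] turn [-0.0031  0.0004  0.1134] gap 85.5 F [-0.3  0.5 -0.8] q [0.33 0.37 1.26 0.   1.51 0.1 ]
```

View pics/w6.png

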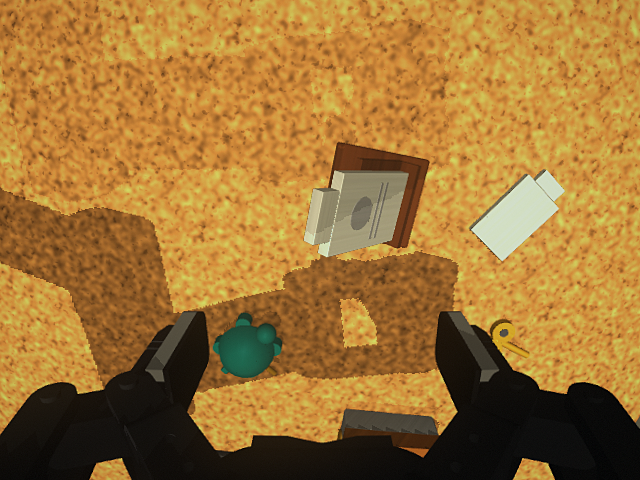

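Picture w6 shows the panel face up on the easel at (362,213), with its crest to the left at (320,215), towards the robot. It leans 40° at 3.3° yaw, which agrees with the text. I'll tilt the tool to line up with the panel and stand off along its axis.

```bash
cat > gp.py <<'E'
import sys
from go import *
N=np.array([.761,.044,.647]);h=np.array([-.057,.998,0]);N/=np.linalg.norm(N);h/=np.linalg.norm(h)
T=Ro.from_matrix(np.stack([h,N,np.cross(h,N)],1))
go(*map(float,sys.argv[1:4]),0,T)
E
python3 gp.py 434 289 147
```

```text
t 11.6 pos [471.1 287.  246.2] shift [ 10.7 -35.3  99.4] turn [-0.705  -0.0624  0.171 ] gap 85.5 F [-0.3  0.5 -0.8] q [0.33 0.37 1.26 0.   1.51 0.1 ]
```

arm_command:
  targets: [0.2, 2, -12, 15, -0.141, -0.012, 0.034, 0.2, 4, -24, 30, -0.282, -0.025, 0.068, 0.2, 6, -35, 50, -0.423, -0.037, 0.103, 0.2, 8, -35, 75, -0.564, -0.05, 0.137, 0.2, 11, -35, 99, -0.705, -0.062, 0.171]

```text
time: 12.1
ee_pos: [0.4371, 0.2801, 0.1615]
orientation: [1.795, 1.958, 0.573]
ft_force: [1.6, -1.1, 0.5]
finger_gap: 0.051
grip_force: 0.0
```

arm_command:
  targets: [0.2, 0, 0, 0, 0, 0, 0, 0.2, 0, 0, 0, 0, 0, 0]

```text
time: 12.3
ee_pos: [0.4399, 0.2805, 0.1637]
orientation: [1.797, 1.958, 0.57]
ft_force: [0.7, -0.1, 0.4]
finger_gap: 0.0515
grip_force: 0.0
```

```bash
python3 pan.py w7|sed -n '1p;$p'; python3 gp.py 485.7 291.9 85.5
```

```text
1705 c [0.4851 0.2936 0.0951] N [0.753 0.042 0.657] tilt 48.9 yaw 3.2 h [-0.055  0.998  0.   ] u [-0.656 -0.036  0.754]
u range [-91.4  31.7]
t 12.35 pos [440.5 280.6 164.4] shift [10.2 -6.3 90.8] turn [-0.1063  0.0125  0.0323] gap 51.5 F [0.2 0.  0.7] q [ 0.46  0.27  1.85 -0.49  0.52  0.74]
```

View pics/w7.png

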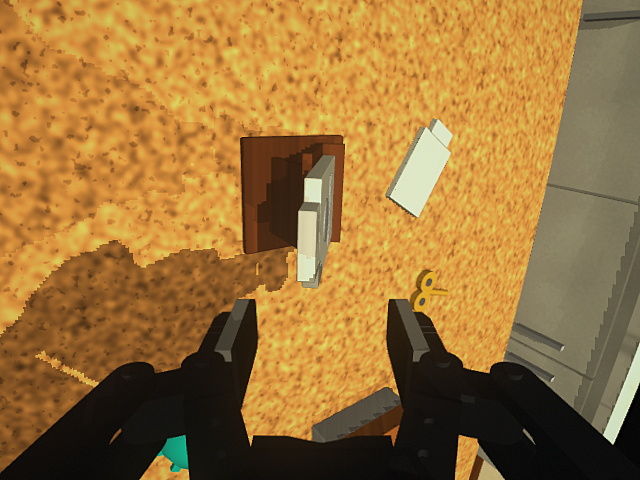

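Picture w7 shows the panel edge-on at (315,220), between the finger lines but not yet fully aligned. I'll finish the turn at the standoff.

arm_command:
  targets: [0.2, 5, -7, 6, -0.06, 0.006, 0.016, 0.2, 9, -15, 11, -0.106, 0.0125, 0.032, 0.2, 9, -15, 11, -0.106, 0.0125, 0.032, 0.2, 9, -15, 11, -0.106, 0.0125, 0.032]

```text
time: 12.75
ee_pos: [0.4337, 0.2883, 0.1467]
orientation: [1.767, 1.87, 0.686]
ft_force: [-0.5, 0.1, -0.1]
finger_gap: 0.0512
grip_force: 0.0
```

```bash
python3 gp.py 485.7 291.9 85.5
```

```text
t 12.75 pos [433.7 288.3 146.7] shift [ 0.8  0.1 80.4] turn [ 0.0005  0.0014 -0.0004] gap 51.2 F [-0.5  0.1 -0.1] q [ 0.5   0.3   1.95 -0.88  0.37  1.2 ]
```

arm_command:
  targets: [0.2, 1, 0, 20, 0, 0, 0, 0.2, 1, 0, 40, 0, 0, 0, 0.2, 1, 0, 60, 0, 0, 0, 0.2, 1, 0, 80, 0, 0, 0, 0.2, 1, 0, 80, 0, 0, 0]

```text
time: 13.25
ee_pos: [0.4866, 0.2916, 0.0847]
orientation: [1.768, 1.867, 0.685]
ft_force: [-0.8, -0.8, 0.2]
finger_gap: 0.051
grip_force: 0.0
```

```bash
python3 gp.py 485.7 291.9 85.5
python3 - <<'E'
from h import *
im=shot('wrist');save(im,'w8');X=cloud(im);s=robot.observe()
R=Ro.from_rotvec(s['orientation']).as_matrix();L=(X-s['ee_pos'])@R*1000;P=L[np.isfinite(L[...,0])]
# crest top face seen (tool z about -39) and shoulders (-19), face at y ~ +5
m=(abs(P[:,0])<45)&(abs(P[:,1])<15)&(P[:,2]>-50)&(P[:,2]<70);Q=P[m]
h,e=np.histogram(Q[:,2],bins=np.arange(-50,70,2));print([(int(e[i]),int(h[i])) for i in range(len(h)) if h[i]>150])
for a,b in [(-44,-34),(-24,-14)]:
    k=Q[(Q[:,2]>a)&(Q[:,2]<b)]; 
    if len(k): print(a,len(k),np.percentile(k[:,0],[2,98]).round(1),np.percentile(k[:,1],[2,98]).round(1),np.percentile(k[:,2],[2,50]).round(1))
E
```

```text
t 13.25 pos [486.6 291.6  84.7] shift [ 0.4 -0.2 -1.2] turn [ 0.0007  0.0032 -0.0017] gap 51.0 F [-0.8 -0.8  0.2] q [ 0.45  0.48  1.91 -1.25  0.26  1.54]
[(-40, 1764), (-38, 1627), (-20, 610), (-18, 582), (14, 169), (16, 1725), (32, 592), (34, 385)]
-44 3501 [-18.5  19.7] [-3.5  6.1] [-39.1 -38. ]
-24 1410 [19.1 32.8] [-3.7  6. ] [-23.4 -18.1]
```

View pics/w8.png

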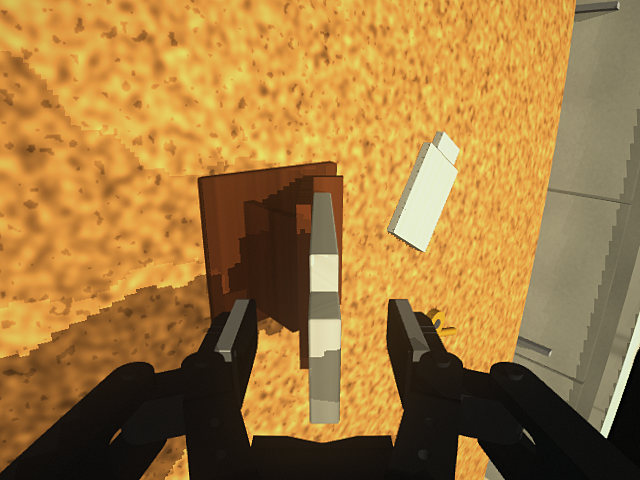

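Picture w8 shows the panel square between the pads at (322,300), about 1 mm towards the right finger. I'll shift 1 mm and close.

arm_command:
  targets: [0.2, 0, 1, 0, 0, 0, 0, -1, 0, 1, 0, 0, 0, 0, -1, 0, 1, 0, 0, 0, 0, -1, 0, 1, 0, 0, 0, 0, -1, 0, 1, 0, 0, 0, 0]
  grip_force: 60

```text
time: 13.8
ee_pos: [0.4853, 0.2924, 0.0867]
orientation: [1.767, 1.869, 0.689]
ft_force: [-2.7, -1.4, 7.1]
finger_gap: 0.0092
grip_force: 59.0
```

arm_command:
  targets: [-1, 0, 0, 0, 0, 0, 0, -1, 0, 0, 0, 0, 0, 0, -1, 0, 0, 0, 0, 0, 0]

```text
time: 14.1
ee_pos: [0.4853, 0.2924, 0.0866]
orientation: [1.767, 1.869, 0.689]
ft_force: [-2.7, -0.4, 5.8]
finger_gap: 0.0092
grip_force: 59.0
```

```bash
python3 gp.py 470 290 160
```

```text
t 14.1 pos [485.3 292.4  86.6] shift [ -1.5  35.9 -65.8] turn [ 0.002   0.0003 -0.0013] gap 9.2 F [-2.7 -0.4  5.8] q [ 0.45  0.47  1.91 -1.24  0.26  1.53]
```

arm_command:
  targets: [-1, 0, 1, -10, 0, 0, 0, -1, 0, 5, -25, 0, 0, 0, -1, 0, 20, -50, 0, 0, 0, -1, 0, 40, -80, 0, 0, 0, -1, 0, 60, -110, 0, 0, 0]

```text
time: 14.6
ee_pos: [0.4587, 0.2909, 0.2092]
orientation: [1.769, 1.872, 0.686]
ft_force: [0.8, 0.6, -0.9]
finger_gap: 0.0089
grip_force: 59.0
```

```bash
python3 go.py 500 200 260 7
```

```text
t 14.6 pos [458.7 290.9 209.2] shift [-93.   60.3 -15.6] turn [ 0.7017  0.0224 -0.0627] gap 8.9 F [ 0.8  0.6 -0.9] q [ 0.47  0.22  1.81 -0.55  0.52  0.82]
```

arm_command:
  targets: [-1, -19, 12, -4, 0.14, 0.004, -0.0125, -1, -37, 24, -7, 0.28, 0.009, -0.025, -1, -56, 36, -10, 0.42, 0.013, -0.038, -1, -74, 48, -13, 0.56, 0.018, -0.05, -1, -93, 60, -16, 0.7017, 0.0224, -0.0627]

```text
time: 15.1
ee_pos: [0.5, 0.1993, 0.2611]
orientation: [2.065, 2.325, 0.054]
ft_force: [0.9, 1.0, -2.2]
finger_gap: 0.0092
grip_force: 58.9
```

arm_command:
  targets: [-1, 0, 0, 0, 0, 0, 0, -1, 0, 0, 0, 0, 0, 0]

```text
time: 15.3
ee_pos: [0.5005, 0.1997, 0.2587]
orientation: [2.065, 2.319, 0.058]
ft_force: [0.7, 0.7, -2.6]
finger_gap: 0.0093
grip_force: 59.0
```

```bash
python3 go.py 575 60 210 7
```

```text
t 15.3 pos [500.5 199.7 258.7] shift [-147.3   55.3   51.9] turn [ 0.0514  0.0021 -0.0065] gap 9.3 F [ 0.7  0.7 -2.6] q [ 0.16  0.32  1.31 -0.    1.46  0.05]
```

```bash
python3 go.py 670.5 -133 220 7
```

```text
t 15.3 pos [500.5 199.7 258.7] shift [-350.   128.3   46. ] turn [ 0.0514  0.0021 -0.0065] gap 9.3 F [ 0.7  0.7 -2.6] q [ 0.16  0.32  1.31 -0.    1.46  0.05]
```

arm_command:
  targets: [-1, -42, 15, 5, 0.02, 0.001, -0.002, -1, -84, 31, 11, 0.04, 0.002, -0.004, -1, -126, 46, 16, 0.0514, 0.002, -0.0065, -1, -168, 62, 22, 0.0514, 0.002, -0.0065, -1, -210, 77, 28, 0.0514, 0.002, -0.0065]

```text
time: 15.8
ee_pos: [0.6023, 0.0002, 0.2353]
orientation: [2.078, 2.355, 0.0]
ft_force: [2.1, -0.1, -1.3]
finger_gap: 0.0092
grip_force: 59.0
```

arm_command:
  targets: [-1, -45, 16, 5, 0, 0, 0, -1, -90, 33, 10, 0, 0, 0, -1, -140, 51, 15, 0, 0, 0, -1, -140, 51, 15, 0, 0, 0, -1, -140, 51, 15, 0, 0, 0]

```text
time: 16.3
ee_pos: [0.67, -0.132, 0.2197]
orientation: [-2.08, -2.353, 0.001]
ft_force: [0.2, 0.3, -0.7]
finger_gap: 0.0093
grip_force: 59.1
```

```bash
python3 go.py 657 -24.2 220 7
python3 - <<'E'
from m import *
im=shot('wrist');save(im,'w9');X=cloud(im);s=robot.observe();pickle.dump((im,s),open('w9.pkl','wb'))
R=Ro.from_rotvec(s['orientation']).as_matrix();L=(X-s['ee_pos'])@R*1000;P=L[np.isfinite(L[...,0])]
print('z',s['ee_pos'],'stage world',rect(X,(.6214,-.0289),.11,.048,.065),'post',rect(X,(.6214,-.0289),.05,.085,.11))
m=(abs(P[:,0])<50)&(abs(P[:,1])<15)&(P[:,2]>-50)&(P[:,2]<100);Q=P[m]
h,e=np.histogram(Q[:,2],bins=np.arange(-50,100,3));print([(int(e[i]),int(h[i])) for i in range(len(h)) if h[i]>100])
# panel side edge (facing camera, x~+33) : y range vs z
for z in range(-15,85,10):
    k=Q[(abs(Q[:,2]-z)<3)&(Q[:,0]>20)]
    if len(k)>8: print(z,len(k),'x',np.percentile(k[:,0],[5,50,95]).round(1),'y',np.percentile(k[:,1],[2,50,98]).round(1))
E
```

```text
t 16.3 pos [ 670.  -132.   219.7] shift [108.6   0.3  -0.3] turn [-0.0012 -0.0004  0.0005] gap 9.3 F [ 0.2  0.3 -0.7] q [-0.37  0.63  0.89 -0.    1.62 -0.49]
z [ 0.6698239  -0.13089667  0.2204945 ] stage world (22350, array([623.1, -44.2, 110.6, 120. ,   6.7]), np.float64(57.2)) post (1385, array([621.6, -29.3,  22. ,  22.3,   7.1]), np.float64(97.2))
[(-50, 765), (-47, 620), (-44, 277), (-41, 410), (-38, 3680), (-35, 525), (-32, 407), (-29, 399), (-26, 371), (-23, 354), (-20, 323), (-17, 1306), (-14, 280), (-11, 245), (-8, 211), (-5, 105)]
-15 962 x [20.6 26.2 31. ] y [-5.3 -0.5  4.3]
-5 153 x [30.5 30.9 31.3] y [-5.3 -0.5  4.2]
5 120 x [30.5 30.9 31.3] y [-5.4 -0.7  4.1]
15 100 x [30.5 30.9 31.1] y [-5.1 -0.5  4. ]
25 81 x [30.4 30.9 31.2] y [-5.3 -0.1  4.3]
35 67 x [30.6 30.9 31.1] y [-5.1 -1.   4.1]
45 68 x [30.4 30.9 31.1] y [-5.3 -0.7  4.3]
55 51 x [30.5 30.9 31.1] y [-5.  -0.5  4.1]
65 45 x [30.6 30.9 31.1] y [-4.8  0.   4.3]
75 42 x [30.6 30.9 31.1] y [-5.  -0.5  4.1]
```

View pics/w9.png

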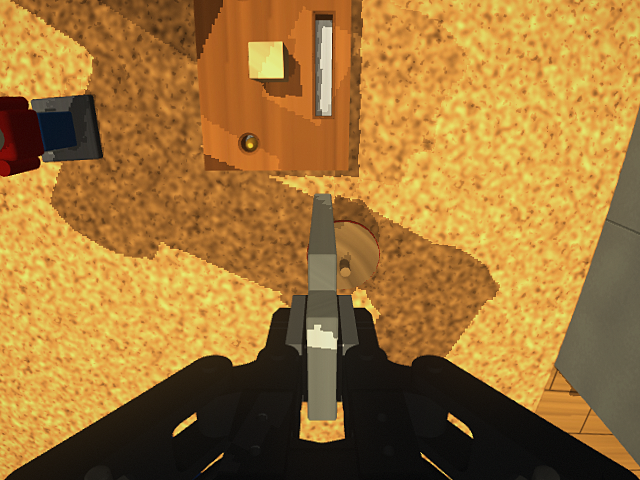

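Picture w9 shows the panel held upright at (322,300) and, in the same view, the whole slot at (324,65). I'll measure the slot rim relative to the panel in the tool frame.

```bash
cat > slot.py <<'E'
from m import *
im,s=pickle.load(open('w9.pkl','rb'));
T=np.array(im['T_tool_cam']);h,w=480,640
K=np.array([[im['fx'],0,im['cx']],[0,im['fy'],im['cy']],[0,0,1]])
u,v=np.meshgrid(np.arange(w),np.arange(h))
p=cv2.undistortPoints(np.stack([u,v],-1).reshape(-1,1,2).astype(float),K,np.array([im['k1'],0,0,0,0.])).reshape(h,w,2)
ray=np.dstack([p,np.ones((h,w))])@T[:3,:3].T; o=T[:3,3]
L=(ray*im['z_map'][...,None].astype(float)+o)*1000   # tool frame
st=L[120:165,270:345,2];zt=np.median(st);print('stage top tool z',zt)
box=np.zeros((h,w),bool);box[5:125,308:342]=True
m=(box&(L[...,2]>zt+3)).astype(np.uint8)
n,lab,stt,_=cv2.connectedComponentsWithStats(m);i=1+stt[1:,4].argmax();k=lab==i;print(stt[i])
lam=(zt/1000-o[2])/ray[...,2];Q=((ray*lam[...,None]+o)*1000)[k][:,:2]
print('slot rim tool',cv2.minAreaRect(Q.astype(np.float32)))
# stage front(+x) edge = tool +y side edge and -y stage edge = lowest tool x
Pm=(abs(L[...,2]-zt)<4)&(v<185)&(u>190)&(u<365);S=L[Pm]
for x in range(70,160,15):
    a=S[abs(S[:,0]-x)<2,1];print(x,np.percentile(a,[.5,99.5]).round(1))
for y in range(-60,16,15):
    a=S[abs(S[:,1]-y)<2,0];print('y',y,np.percentile(a,[.5]).round(1))
E
python3 slot.py
```

```text
stage top tool z 162.34630320877864
[ 314   13   20  104 1784]
slot rim tool ((107.85220336914062, 0.55950927734375), (70.14539337158203, 13.25351333618164), 0.26168444752693176)
70 [-89.8  18.8]
85 [-90.2  19.2]
100 [-90.   19.1]
115 [-89.9  19.5]
130 [-90.   18.6]
145 [-89.8  18.6]
y -60 [34.1]
y -45 [33.8]
y -30 [33.8]
y -15 [34.2]
y 0 [33.7]
y 15 [34.2]
```

```bash
cat >> slot.py <<'E'
print('--')
for a,b in [(-44,-33),(-22,-13)]:
    k=L[(L[...,2]>a)&(L[...,2]<b)&(abs(L[...,0])<40)&(abs(L[...,1])<7)];print(a,len(k),np.percentile(k[:,0],[1,99]).round(1),np.percentile(k[:,1],[1,99]).round(1),np.median(k[:,2]).round(1))
E
python3 slot.py|sed -n '/--/,$p'
```

```text
--
-44 4126 [-20.1  19.2] [-6.8  6.4] -36.7
-22 1407 [10.7 32.2] [-6.6  6.6] -16.7
```

arm_command:
  targets: [-1, 36, 0, 0, 0, 0, 0, -1, 72, 1, 0, 0, 0, 0, -1, 109, 1, 0, 0, 0, 0, -1, 109, 1, 30, 0, 0, 0, -1, 109, 1, 60, 0, 0, 0]

```text
time: 16.85
ee_pos: [0.6572, -0.0203, 0.1619]
orientation: [2.073, 2.356, 0.002]
ft_force: [-0.3, -0.4, -1.3]
finger_gap: 0.0092
grip_force: 59.1
```

arm_command:
  targets: [-1, 0, 0, 5, 0, 0, 0, -1, 0, 0, 8, 0, 0, 0, -1, 0, 0, 8, 0, 0, 0, -1, 0, 0, 8, 0, 0, 0]

```text
time: 17.25
ee_pos: [0.6583, -0.024, 0.1545]
orientation: [2.079, 2.352, 0.001]
ft_force: [0.5, 0.0, -1.0]
finger_gap: 0.0094
grip_force: 59.0
```

```bash
python3 go.py 657 -24.2 115 7
python3 - <<'E'
from h import *
im=shot('wrist');pickle.dump((im,robot.observe()),open('w10.pkl','wb'));cv2.imwrite('pics/w10.png',cv2.resize(cv2.cvtColor(im['pixels'],cv2.COLOR_RGB2BGR)[0:300,180:460],None,fx=2,fy=2))
E
```

```text
t 17.25 pos [658.3 -24.  154.5] shift [ 0.1 -1.4 39.5] turn [0.0023 0.0012 0.0008] gap 9.4 F [ 0.5  0.  -1. ] q [-0.22  0.63  1.09 -0.    1.42 -0.34]
```

View pics/w10.png

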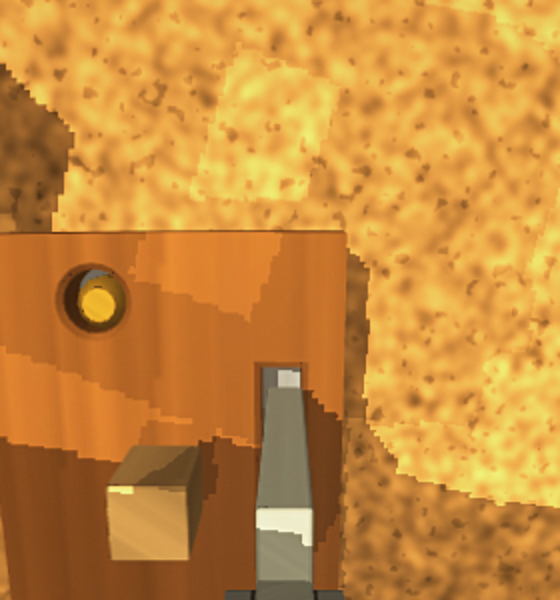

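Picture w10 (2x crop) shows the panel's bottom end at x 267–303 and the slot rim at x 256–305. The panel looks about 1 mm too far right, so I'll quantify it.

Run:
```python
from h import *
im,s=pickle.load(open('w10.pkl','rb'));T=np.array(im['T_tool_cam']);h,w=480,640
K=np.array([[im['fx'],0,im['cx']],[0,im['fy'],im['cy']],[0,0,1]])
u,v=np.meshgrid(np.arange(w),np.arange(h))
p=cv2.undistortPoints(np.stack([u,v],-1).reshape(-1,1,2).astype(float),K,np.array([im['k1'],0,0,0,0.])).reshape(h,w,2)
ray=np.dstack([p,np.ones((h,w))])@T[:3,:3].T;o=T[:3,3];L=(ray*im['z_map'][...,None].astype(float)+o)*1000
for r in [175,183,186,189,192,195,200,210,220,235]:
    print(r,[(c,*L[r,c].round(1)) for c in range(305,337) if r in(175,186,189)] if 0 else '')
    a=L[r,300:345]; zt=np.median(L[160:175,310:345,2])
    top=abs(a[:,2]-zt)<2.5; pan=a[:,2]<zt-4; sl=a[:,2]>zt+3
    g=lambda m:(a[m][:,1].min().round(1),a[m][:,1].max().round(1),np.median(a[m][:,2]).round(1),np.median(a[m][:,0]).round(1)) if m.any() else None
    print('zt',zt.round(1),'panel y',g(pan),'slot cols',np.where(sl)[0]+300,'top y L max',a[:20][top[:20]][:,1].max().round(1) if top[:20].any() else None,'top y R min',a[20:][top[20:]][:,1].min().round(1) if top[20:].any() else None)
```

```text
175 
zt 97.2 panel y (np.float64(-0.7), np.float64(-0.7), np.float64(-143.9), np.float64(80.0)) slot cols [] top y L max -2.2 top y R min -1.6
183 
zt 97.2 panel y None slot cols [320 326] top y L max -2.2 top y R min -1.0
186 
zt 97.2 panel y None slot cols [310 311 312 313 314 315 316 317 318 319 320 321 322 323 324 325 326 327
 328 329 330] top y L max -8.4 top y R min 5.1
189 
zt 97.2 panel y None slot cols [311 312 313 314 315 316 317 318 319 320 321 322 323 324 325 326 327 328
 329 330] top y L max -7.8 top y R min 5.1
192 
zt 97.2 panel y (np.float64(-0.7), np.float64(-0.7), np.float64(-143.9), np.float64(80.0)) slot cols [311 312 313 314 315 316 317 318 319 320 321 322 323 324 325 326 327 328
 329 330] top y L max -7.8 top y R min 5.1
195 
zt 97.2 panel y (np.float64(-5.0), np.float64(4.1), np.float64(77.6), np.float64(31.8)) slot cols [311 312 313] top y L max -7.8 top y R min 5.1
200 
zt 97.2 panel y (np.float64(-5.3), np.float64(4.4), np.float64(64.9), np.float64(31.9)) slot cols [311 312] top y L max -7.9 top y R min 5.7
210 
zt 97.2 panel y (np.float64(-5.4), np.float64(4.4), np.float64(43.4), np.float64(31.9)) slot cols [311] top y L max -7.9 top y R min 6.4
220 
zt 97.2 panel y (np.float64(-5.4), np.float64(4.4), np.float64(25.7), np.float64(32.0)) slot cols [] top y L max -8.0 top y R min 7.1
235 
zt 97.2 panel y (np.float64(-5.3), np.float64(4.1), np.float64(4.3), np.float64(32.0)) slot cols [] top y L max -8.7 top y R min 7.8
```

Run:
```python
from h import *
im,s=pickle.load(open('w10.pkl','rb'));T=np.array(im['T_tool_cam'])
K=np.array([[im['fx'],0,im['cx']],[0,im['fy'],im['cy']],[0,0,1]])
for r in (184.,185.,192.,193.):
    p=cv2.undistortPoints(np.array([[[320.,r]]]),K,np.array([im['k1'],0,0,0,0.]))[0,0]
    ray=T[:3,:3]@[*p,1];o=T[:3,3]
    for z in (.0972,.083): print(r,z,((o+ray*(z-o[2])/ray[2])*1000).round(1))
```

```text
184.0 0.0972 [34.4 -1.6 97.2]
184.0 0.083 [37.1 -1.6 83. ]
185.0 0.0972 [33.8 -1.6 97.2]
185.0 0.083 [36.5 -1.6 83. ]
192.0 0.0972 [29.5 -1.6 97.2]
192.0 0.083 [32.4 -1.6 83. ]
193.0 0.0972 [28.8 -1.6 97.2]
193.0 0.083 [31.9 -1.6 83. ]
```

arm_command:
  targets: [-1, 0, -0.9, 4, 0, 0, 0, -1, 0, -0.9, 8, 0, 0, 0, -1, 0, -0.9, 12, 0, 0, 0, -1, 0, -0.9, 15, 0, 0, 0, -1, 0, -0.9, 18, 0, 0, 0]

```text
time: 17.8
ee_pos: [0.6569, -0.0242, 0.1345]
orientation: [-2.081, -2.354, 0.001]
ft_force: [-0.3, -0.5, -1.8]
finger_gap: 0.0093
grip_force: 59.0
```

arm_command:
  targets: [-1, 0, 0, 2, 0, 0, 0, -1, 0, 0, 4, 0, 0, 0, -1, 0, 0, 6, 0, 0, 0, -1, 0, 0, 6, 0, 0, 0]

```text
time: 18.2
ee_pos: [0.6569, -0.0242, 0.1286]
orientation: [-2.081, -2.354, 0.001]
ft_force: [1.0, -0.0, -1.0]
finger_gap: 0.0093
grip_force: 59.0
```

Inside the slot with no contact force. I'll keep going down slowly.

arm_command:
  targets: [-1, 0, 0, 2, 0, 0, 0, -1, 0, 0, 4, 0, 0, 0, -1, 0, 0, 6, 0, 0, 0, -1, 0, 0, 8, 0, 0, 0, -1, 0, 0, 8, 0, 0, 0]

```text
time: 18.7
ee_pos: [0.6568, -0.0242, 0.1205]
orientation: [-2.08, -2.353, 0.001]
ft_force: [-0.1, -0.2, -0.9]
finger_gap: 0.009
grip_force: 59.0
```

arm_command:
  targets: [-1, 0, 0, 1, 0, 0, 0, -1, 0, 0, 2, 0, 0, 0, -1, 0, 0, 2, 0, 0, 0]

```text
time: 19.0
ee_pos: [0.6569, -0.0242, 0.1188]
orientation: [2.081, 2.354, -0.001]
ft_force: [0.6, -0.7, -1.0]
finger_gap: 0.0091
grip_force: 59.1
```

arm_command:
  targets: [-1, 0, 0, 1, 0, 0, 0, -1, 0, 0, 2, 0, 0, 0, -1, 0, 0, 2, 0, 0, 0]

```text
time: 19.3
ee_pos: [0.6572, -0.0243, 0.1186]
orientation: [2.079, 2.352, 0.001]
ft_force: [-2.3, 0.2, 8.6]
finger_gap: 0.009
grip_force: 60.7
```

arm_command:
  targets: [-1, 0, 0, 0.5, 0, 0, 0, -1, 0, 0, 1, 0, 0, 0, -1, 0, 0, 1, 0, 0, 0]

```text
time: 19.6
ee_pos: [0.6573, -0.0242, 0.1187]
orientation: [2.079, 2.352, 0.001]
ft_force: [-4.3, 0.6, 15.2]
finger_gap: 0.0092
grip_force: 61.5
```

arm_command:
  targets: [-1, 0, 0, -2, 0, 0, 0, -0.4, 0, 0, -2, 0, 0, 0, -0.4, 0, 0, -2, 0, 0, 0, -0.4, 0, 0, -2, 0, 0, 0]

```text
time: 20.0
ee_pos: [0.6569, -0.0242, 0.1176]
orientation: [-2.08, -2.354, 0.001]
ft_force: [0.2, -0.1, -0.0]
finger_gap: 0.0257
grip_force: 0.0
```

arm_command:
  targets: [-0.4, 0, 0, -10, 0, 0, 0, -0.4, 0, 0, -30, 0, 0, 0, -0.4, 0, 0, -60, 0, 0, 0, 0, 0, 0, -90, 0, 0, 0, 0, -60, 0, -110, 0, 0, 0]

```text
time: 20.5
ee_pos: [0.6633, -0.0673, 0.228]
orientation: [2.071, 2.358, 0.004]
ft_force: [0.8, -1.3, 1.2]
finger_gap: 0.0425
grip_force: 0.0
```

arm_command:
  targets: [0, -40, 0, -20, 0, 0, 0, 0, -50, 0, -20, 0, 0, 0, 0, -50, 0, -20, 0, 0, 0, 0, -50, 0, -20, 0, 0, 0]

```text
time: 20.9
ee_pos: [0.6686, -0.1198, 0.2431]
orientation: [-2.079, -2.353, 0.001]
ft_force: [-0.8, -0.0, 0.4]
finger_gap: 0.0426
grip_force: 0.0
```

```bash
python3 go.py 657 -24.2 115 7
python3 - <<'E'
from m import *
im=shot('wrist');save(im,'w11');X=cloud(im)
print('crest',rect(X,(.657,-.024),.03,.145,.17),'shoulder',rect(X,(.657,-.024),.045,.128,.142),'stage',rect(X,(.6214,-.0289),.11,.048,.065),'post',rect(X,(.6214,-.0289),.02,.085,.11))
im=shot('top');Y=cloud(im)
print('top crest',rect(Y,(.657,-.024),.03,.145,.17))
for n,c in dict(soldier=(.433,-.097),top=(.684,-.168),turtle=(.434,.1),key=(.715,.17)).items():
    Z=np.load('top0.npy');a=.003 if n=='key' else .02; r=.05;print(n,rect(Z,c,r,a,.2),rect(Y,c,r,a,.2))
E
```

```text
t 20.9 pos [ 668.6 -119.8  243.1] shift [ 96.2   0.4 128.2] turn [-0.0015 -0.0007  0.0013] gap 42.6 F [-0.8 -0.   0.4] q [-0.35  0.62  0.86 -0.    1.67 -0.47]
crest (1381, array([657.3, -25.2,   9.8,  39.3,   6.8]), np.float64(155.2)) shoulder (680, array([657.1, -25.5,   9.9,  65.6,   6.8]), np.float64(135.3)) stage (21792, array([622. , -35. , 110.6, 139.4,   6.8]), np.float64(57.2)) post (1146, array([621.4, -29.3,  22.7,  21.8,   7. ]), np.float64(97.2))
top crest (0, array([0., 0., 0., 0., 0.]), np.float64(nan))
soldier (278, array([433.7, -94.5,  27. ,  54. ,   9.6]), np.float64(92.6)) (253, array([434. , -96. ,  27.1,  50.9,   9.7]), np.float64(93.1))
top (601, array([ 693.7, -170.5,   61. ,   61.6,   86.9]), np.float64(44.0)) (203, array([ 697.5, -176.1,   60.6,   49.8,   45.9]), np.float64(42.6))
turtle (606, array([433.2, 106.3,  60.4,  64.9,  10.2]), np.float64(33.0)) (235, array([445.1, 122.7,  39.7,  50. ,  64.9]), np.float64(32.2))
key (338, array([717.4, 171.1,  91.1,  98.2,  27.4]), np.float64(6.0)) (356, array([716. , 171. ,  93.8,  94.6,  65.8]), np.float64(6.0))
  return _methods._mean(a, axis=axis, dtype=dtype,
  ret = ret.dtype.type(ret / rcount)
```

View pics/w11.png

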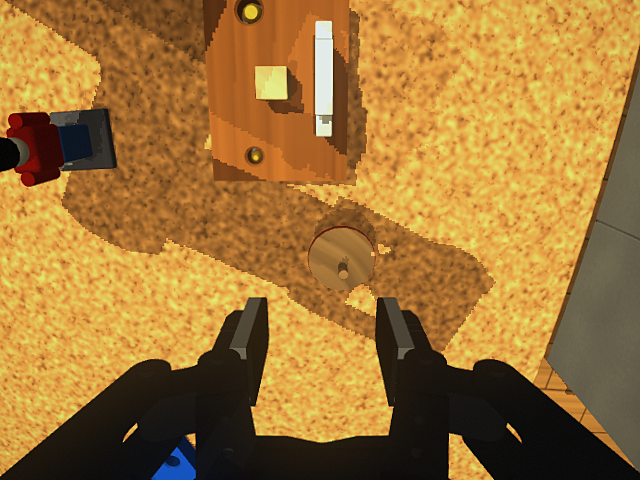

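Picture w11 shows the panel upright in the slot at (323,78). Its crest reads 155 mm against 154 expected, with the post reading 1 mm high too, so it is fully down. The stage is flush and the bystanders haven't moved.

```bash
python3 -c "
from rig import robot
print(robot.close_job())"
```

```text
the job is handed in; nothing more can be done
None
```

The job is handed in: the stage sits flush on both pegs, the panel stands upright and fully down in the slot, and the soldier, turtle, top and key were left untouched; I finished at about 21 s of the 61 s allowed.

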